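# Draw a pipe jig shut with its cam lock

## Robot

A 6-joint arm with a two-finger parallel gripper is mounted at the origin on the work surface. World frame = base frame: x ahead of the robot, y to its left, z up, the work surface at z = 0. Lengths are in mm, angles in rad, forces in N, time in s.
With the tool pointing down it reaches from about 300 to 775 mm from the base axis. Payload 14.6 kg.
Tool frame: the origin (TCP) lies between the finger pads; the fingertips stand 8 mm ahead of it and the grasp point (between the pads) lies 11 mm behind it; z points along the fingers, y is the direction in which the jaws open and shut (so a half turn about z gives the same grasp; the last joint's range is limited). The gripper opens to 94 mm and grips with 3 to 60 N. Pads are 16 mm wide; open, the fingers measure 119 mm over their backs; the gripper's body (75 mm by 177 mm) begins 78 mm behind the grasp point.
Start: joints at [1.116, 0.3, 1.521, -0, 1.321, -0.067], TCP at [207.981, 509.15, 213.446] pointing down, gripper open.
Joint ranges: [-3.03, 3.03], [-0.79, 2.21], [0.23, 2.52], [-1.04, 4.18], [0, 3.07], [-2.55, 2.55]. Speed limits (rad/s): [2.22, 2.22, 2.57, 3.14, 3.14, 3.14].

## Interface

Orientations are given as [roll, pitch, yaw] about the fixed x, y, z axes, in that order (R = Rz(yaw) Ry(pitch) Rx(roll)).
In Python, from cell import manip gives the robot as it stands. The module is installed in compiled form; this text tells all that it offers.
- The arm moves only by the tool send_rows, never from a script. Its argument "series" is a list that holds one entry, the list of rows, each a list of 5 numbers: the opening, from 0 (shut) to 1 (fully open), then the shift along the tool's x, y, z in mm, then the turn about the tool's z in degrees. In form: [[[gripper, dx, dy, dz, roll], ...]]. A call has 1 to 10 rows; each row is the pose to reach, as a shift and turn from the pose commanded when the call began, along the tool's axes at that moment; what a row does not reach only later rows make up. A row lasts 1/10 s, in which the tool goes at most 50 mm and 8.59 degrees, less where a joint would pass 70% of its speed; a pose out of reach is approached as far as the arm can. A call with a gripper value outside its range is refused whole. The fingers move at their own pace and stop on an object; "newtons" is the grip in N (left out, the last holds). Time passes only in rows, so rows that repeat a pose let the fingers close. It gives the time, the measured TCP pose, the force and the opening at its end, in the units of the state.
- manip.read_state(): the state, without advancing time (a new reading comes with each control period).
- manip.camera(name): name is "side" or "top" or "wrist"; returns a dict with "img" (480x640x3 uint8, red, green, blue), "vfov" (degrees; the focal length in pixels is half the picture's height over the tangent of half this angle, whatever the lens; pixels are square), "cx", "cy" (the principal point, pixels), "dist" ([k1, k2, p1, p2, k3] as OpenCV has them; the pictures are not rectified), "pose" (4x4, takes a point from camera to world coordinates); the wrist camera has in their place "T_tool_cam" (4x4, takes a point from camera to tool coordinates, whose origin is the TCP and whose axes are the flange's). Camera axes: x right, y down, z forward; pixel columns grow to the right and rows downward; lengths in mm; the calibration is good to about 2 mm. A picture is of the moment at which its call begins: read the wrist's pose just before it. There is no depth.
- manip.sign_off(): hands the job in, once; it reports no verdict.
Trained networks look in a picture, given as the dict that the camera call returned (one of the last four; its "shot" number tells which), for a name from the list of things; names that differ only in an ending like _2 or _b are one class to them, and where a whole thing is asked for, a point or a joint stands for the part that bears it (a point fixed in the world has none). Each returns a list of dicts, best first, with "conf" (0 to 1); they miss things now and then, are a little off and sometimes report something else, mostly with a low value. They report only what shows in the picture. A call takes as long as a camera call.
- manip.find_in(target, picture): "rect" ([left, top, width, height] in pixels, round what is visible of it).
- manip.silhouettes(target, picture): "pixels" (480x640 bool, what is visible of it) and "rect" ([left, top, width, height] in pixels, round what is visible of it).
The state is a dict: "clock": time; "joints": joint angles; "qd": joint speeds; "effort": joint torques, N m; "eef_pos": TCP position; "eef_rot": TCP orientation; "wrist_force": force on the tool from outside, world axes, zero at the start; "moment": the same for the moment, N m; "finger_gap": finger opening in mm.
Only numpy, scipy, OpenCV 4.12 (cv2) and the standard library are available. Lean on these libraries where they do the work, as an engineer would, in place of code of your own. Each camera call takes 0.05 s, during which the arm holds its last target. There are 200 camera calls.

## Task

Two cam-lock jigs stand on the bench, and only one has the flanged pipe lying between its jaws. On that jig, pull the carriage in by its headed stud until the stud sits in the mouth of the cam, then turn the cam lever clockwise (seen from above) to its end, so that the slot draws the stud in and the jaws close tight on the pipe. Leave the empty jig as it is, and let go.

Things in the scene. Friction and masses are not known exactly. Their poses are not given: they have to be found in the camera images.
- pipe_pivot (a point): Jig with the pipe (34 mm, flange 94 mm; green base 285 x 160 mm, fixed): cam's upright pivot axis, 42 mm above the bench, the cam plate's top. x axis: level, from pivot to stud and jaws (carriage opens along +x); y left of x; z up. The pipe lies along y, 147 mm from here on +x; fixed jaw x 115 to 130 mm; heights over the bench: jaws 71, pipe 72, flange (+y end) 102 mm.
- pipe_stud (a point): Centre of the upright steel head of the carriage's stud, jig with the pipe: head 26 mm diameter, 52 to 84 mm above the bench (centre 68), on a 12 mm post level with the cam plate (30 to 42 mm). Grip the carriage here. It lies 45 mm + joint pipe_carriage from the pivot along its +x. Sliding needs 2 to 4 N.
- pipe_carriage (a joint): Jig with the pipe: how far the moving jaw is from tight, m. 0 = tight, 0.05 = fully open. With the lever at its start the mouth's floor stops the stud at about 0.014; from there to 0.020 the stud is in the mouth, and the turning slot catches it and draws it to about 0. If the lever is turned with the stud outside, the cam's rim shuts it out.
- pipe_knob (a point): Upright black knob on the cam lever's end, jig with the pipe: 22 mm diameter, 41 to 85 mm above the bench (this point 68), 100 mm from the pivot axis; it does not spin on the lever. The bar below it is 20 mm wide, top at 41 mm. Turning needs 1 to 5 N at the knob; the lever stays where it is left.
- pipe_cam (a joint): Cam and lever angle, jig with the pipe, rad, growing clockwise seen from above: 0 to 0.12 at the start (open), 1.7 at the end stop (closed). In the pivot's frame the knob stands in the direction 3.99 - angle (anticlockwise from +x): it sweeps from the -y side round behind the pivot (-x) to the +y side. The slot draws from 0.3 to 1.4.
- spare_stud (a point): Same point on the stud of the other, empty jig (same build, no pipe), to be left as it is.
- spare_knob (a point): Same point on the lever knob of the empty jig, to be left as it is.

How it is judged:
By the outcome, as a careful person would: the job done as asked, in the order asked, and still so for the second after the job is handed in, with the robot touching nothing.
It also fails if it takes over 51 s, if anything falls off the work surface, if the arm or the gripper's body presses on something with over 40 N, if the wrist force passes 120 N, or if a joint passes its speed limit or range.

## Working session

There is one attempt and no reset: what is moved stays moved. The work goes in short steps, Python scripts to look and compute and a tool call to move; the robot and the scene stay as the last step left them, time stands still between calls to the robot, and variables do not carry over. Pictures are saved under pics/ and viewed, about 8 in all and at most 12, crops included, and the job is handed in when it is done.

Besides the shell and the picture viewer there is one more tool, called after "Emit:" as name(argument=value, ...), one argument or row to a line, values as JSON. send_rows: Moves the arm, as the interface text tells. Its arguments: {"type":"object","properties":{"series":{"type":"array"},"newtons":{"type":"number"}},"required":["series"]}

```bash
mkdir -p pics; cat > h.py <<'E'
import numpy as np,cv2
from cell import manip
from scipy.spatial.transform import Rotation as R
def K(c):
    f=c["img"].shape[0]/2/np.tan(np.radians(c["vfov"])/2)
    return np.array([[f,0,c["cx"]],[0,f,c["cy"]],[0,0,1.]])
def tool(s): 
    T=np.eye(4);T[:3,:3]=R.from_euler('xyz',s["eef_rot"]).as_matrix();T[:3,3]=s["eef_pos"];return T
def shot(name):
    s=manip.read_state();c=manip.camera(name)
    if name=="wrist": c["pose"]=tool(s)@c["T_tool_cam"]
    return c
def onz(c,uv,z):
    u=cv2.undistortPoints(np.array([[uv]],float),K(c),np.array(c["dist"],float))[0,0]
    P=np.array(c["pose"]);d=P[:3,:3]@[u[0],u[1],1];o=P[:3,3]
    return o+d*(z-o[2])/d[2]
def proj(c,p):
    P=np.linalg.inv(c["pose"]);r=cv2.Rodrigues(P[:3,:3])[0]
    return cv2.projectPoints(np.array(p,float).reshape(-1,1,3),r,P[:3,3],K(c),np.array(c["dist"],float))[0][:,0]
def save(c,n): cv2.imwrite("pics/"+n,c["img"][:,:,::-1])
E
python3 - <<'E'
from h import *
np.set_printoptions(precision=1,suppress=True)
print(manip.read_state())
for n in("top","side"):
    c=shot(n);save(c,n+"1.png");print(n,np.array(c["pose"])[:3,3])
    for t in("pipe_stud","pipe_knob","spare_stud","spare_knob"):
        for d in manip.silhouettes(t,c)[:3]:
            m=d["pixels"];v,u=np.nonzero(m);print(t,round(d["conf"],2),d["rect"],onz(c,(u.mean(),v.mean()),68))
E
```

```text
{'clock': 0.0, 'joints': array([ 1.1,  0.3,  1.5,  0. ,  1.3, -0.1]), 'qd': array([ 0.,  0., -0.,  0., -0.,  0.]), 'effort': array([ -0. , -53.2, -35.3,   0.1,   0. ,  -0. ]), 'eef_pos': array([207.9, 508.9, 212.9]), 'eef_rot': array([-3.1, -0. ,  2.8]), 'wrist_force': array([ 0.2, -0.3, -0.1]), 'moment': array([-0.,  0., -0.]), 'finger_gap': 93.87212810773964}
top [443.4 -50.7 765.9]
pipe_stud 0.92 [341.4, 108.1, 73.4, 101.5] [ 680.3 -150.8   68. ]
pipe_knob 0.84 [363.7, 195.1, 103.4, 84.6] [ 527.  -185.4   68. ]
spare_stud 0.6 [312.5, 101.1, 154.7, 176.8] [ 618.5 -157.6   68. ]
spare_stud 0.56 [163.6, 104.7, 72.5, 96.1] [698.7 153.9  68. ]
spare_knob 0.66 [149.6, 189.8, 79.8, 97.9] [541.9 167.   68. ]
spare_knob 0.19 [313.2, 103.4, 154.4, 173.3] [ 618.  -157.9   68. ]
side [ 104.7 -590.9  542.6]
pipe_stud 0.56 [389.7, 220.9, 78.5, 76.1] [ 658.8 -178.5   68. ]
pipe_knob 0.66 [338.0, 265.9, 68.6, 79.1] [ 502.8 -215.    68. ]
spare_stud 0.94 [295.1, 162.8, 69.1, 46.4] [677.  122.4  68. ]
spare_stud 0.48 [323.1, 205.5, 158.0, 138.5] [ 577.5 -203.    68. ]
spare_knob 0.81 [242.8, 191.1, 54.7, 44.0] [512.9 128.2  68. ]
```

View pics/top1.png

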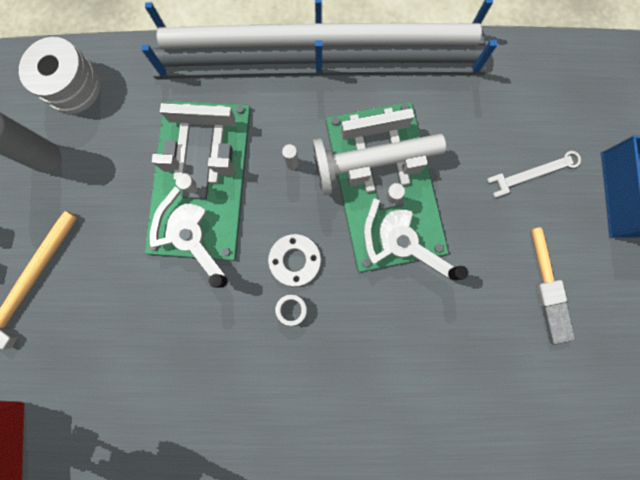

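View pics/side1.png

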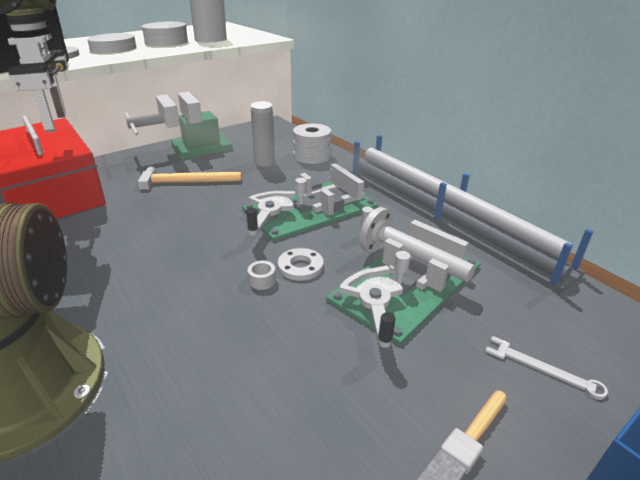

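The pipe jig is the right-hand one in the top view: stud about (397,190), cam pivot (404,240), knob (459,272). The empty jig is on the left, with its pivot near (186,235). I'll zoom in for exact pixels.

```bash
python3 - <<'E'
import cv2,numpy as np
a=cv2.imread("pics/top1.png")[170:290,340:480];b=cv2.imread("pics/side1.png")[240:360,320:480]
a=cv2.resize(a,None,fx=4,fy=4,interpolation=cv2.INTER_CUBIC)
b=cv2.resize(b,None,fx=4,fy=4,interpolation=cv2.INTER_CUBIC)
cv2.imwrite("pics/crop_t.png",a);cv2.imwrite("pics/crop_s.png",b)
E
```

```text
(no output)
```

View pics/crop_t.png

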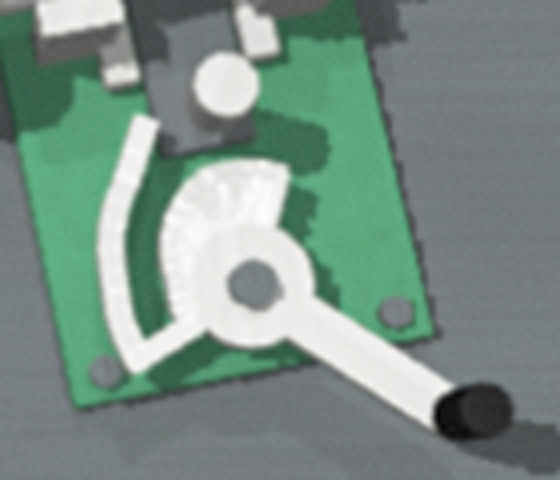

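View pics/crop_s.png

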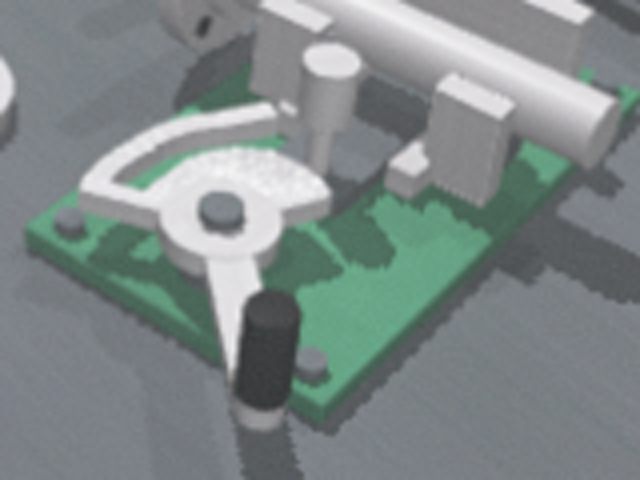

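```bash
python3 - <<'E'
from h import *
np.set_printoptions(precision=1,suppress=True)
t=shot("top");s=shot("side")
def tri(a,b):
    A=[]
    M=[]
    for c,uv in((t,a),(s,b)):
        u=cv2.undistortPoints(np.array([[uv]],float),K(c),np.array(c["dist"],float))[0,0]
        M.append((np.linalg.inv(c["pose"])[:3],u))
    X=cv2.triangulatePoints(M[0][0],M[1][0],M[0][1],M[1][1])[:,0];return X[:3]/X[3]
pts=dict(stud=((396.75,191),(402.75,255.75),84),piv=((403.5,241),(375.5,292),46),knob=((461.75,272.5),(388,317.5),85))
P={}
for k,(a,b,z) in pts.items():
    print(k,"tri",tri(a,b),"top",onz(t,a,z),"side",onz(s,b,z));P[k]=(onz(t,a,z)+onz(s,b,z))[:2]/2
d=P["stud"]-P["piv"];e=P["knob"]-P["piv"]
y=np.arctan2(d[1],d[0]);k=np.arctan2(e[1],e[0])
print(np.linalg.norm(d),np.linalg.norm(e),"yaw",y,"cam",(3.99-(k-y))%(2*np.pi))
st=manip.read_state();print(st["eef_rot"],tool(st)[:3,:3])
E
```

```text
stud tri [ 607.7 -172.4   81.7] top [ 607.6 -172.3   84. ] side [ 604.6 -174.3   84. ]
piv tri [ 532.1 -187.4   47. ] top [ 532.1 -187.4   46. ] side [ 533.2 -186.6   46. ]
knob tri [ 477.1 -269.9   83.3] top [ 477.  -269.3   85. ] side [ 475.8 -271.    85. ]
74.7121304860562 100.37173902230309 yaw 0.1851583377858646 cam 0.0572985314351504
[-3.1  0.   2.8] [[-0.9  0.4  0. ]
 [ 0.4  0.9 -0. ]
 [-0.  -0.  -1. ]]
```

```bash
cat >> h.py <<'E'
PIV=np.array([532.3,-187.2]);YAW=0.185
def J(x,y): # jig frame -> world xy
    c,s=np.cos(YAW),np.sin(YAW);return PIV+[c*x-s*y,s*x+c*y]
def to(xy,z,yaw):
    s=manip.read_state();T=tool(s);d=T[:3,:3].T@(np.array([*xy,z])-T[:3,3])
    a=(s["eef_rot"][2]-yaw+np.pi)%(2*np.pi)-np.pi
    print("d",d.round(1),"roll",np.degrees(a).round(1),"at",T[:3,3].round(1),s["eef_rot"].round(3),"j",s["joints"].round(2),"F",s["wrist_force"].round(1),s["clock"])
E
python3 -c "
from h import *
to(J(75,0),200,YAW)"
```

```text
d [-626.6 -481.3   13.5] roll 147.2 at [208.  509.1 213.5] [-3.142  0.     2.754] j [ 1.12  0.3   1.52 -0.    1.32 -0.07] F [-0.6 -0.3  0.3] 0.6
```

Emit:
send_rows(
  series=[
    [[0.7,-34,-26,0,8],[0.7,-68,-52,0,16],[0.7,-102,-78,0,24],[0.7,-136,-104,0,32],[0.7,-170,-130,0,40],[0.7,-204,-156,0,48],[0.7,-238,-182,0,56],[0.7,-272,-208,0,64],[0.7,-306,-234,0,72],[0.7,-340,-260,0,80]],
  ],
  newtons=25,
)

```text
clock: 1.6
eef_pos: [425.0, 138.2, 213.7]
eef_rot: [3.141, -0.0, 1.352]
wrist_force: [0.4, 1.8, 0.6]
finger_gap: 65.8
```

```bash
python3 -c "
from h import *
to(J(75,0),200,YAW)"
```

```text
d [-264.9  244.4   13.8] roll 66.9 at [425.  138.2 213.7] [ 3.141 -0.     1.352] j [ 0.23  0.07  1.8  -0.    1.28  0.45] F [0.4 1.8 0.6] 1.6
```

Emit:
send_rows(
  series=[
    [[0.7,-33,30,0,8],[0.7,-66,61,0,16],[0.7,-99,91,0,24],[0.7,-132,122,0,32],[0.7,-165,152,0,40],[0.7,-198,183,0,48],[0.7,-232,214,5,57],[0.7,-265,244,10,65],[0.7,-265,244,14,67],[0.7,-265,244,14,67]],
  ],
)

```text
clock: 2.6
eef_pos: [606.6, -171.5, 198.1]
eef_rot: [-3.141, 0.002, 0.186]
wrist_force: [-0.7, -0.0, -0.5]
finger_gap: 65.6
```

```bash
python3 - <<'E'
from h import *
to(J(75,0),120,YAW)
c=shot("wrist");save(c,"w1.png")
print(proj(c,[[*J(75,0),84],[*J(0,0),46],[*(PIV+100*np.array([np.cos(4.118),np.sin(4.118)])),85]]))
E
```

```text
d [-0.7  1.8 78.1] roll 0.1 at [ 606.6 -171.5  198.1] [-3.141e+00  2.000e-03  1.860e-01] j [-0.33  0.49  1.29  0.    1.36  1.05] F [-0.7 -0.  -0.5] 2.6
[[319.63618415 238.02322458]
 [319.25615228 310.2233461 ]
 [405.99523073 410.21572445]]
```

View pics/w1.png

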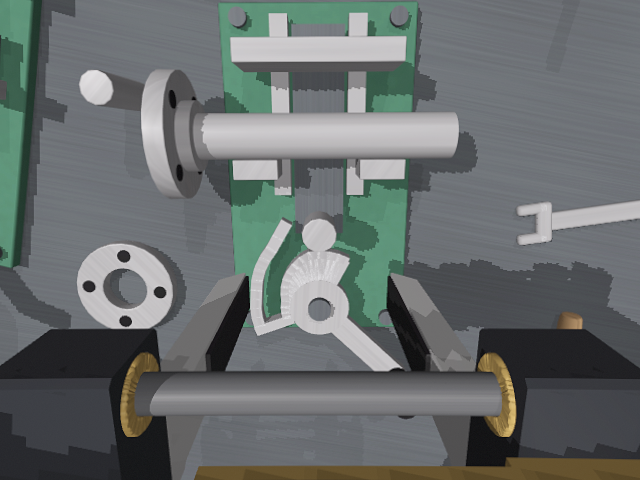

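The wrist view shows the stud at (319,235) and the pivot at (320,309), close to the predicted (319.6,238) and (319.3,310). Next I descend and grip the stud.

Emit:
send_rows(
  series=[
    [[0.7,1,2,35,0],[0.7,2,2,70,0],[0.7,2,2,105,0],[0.7,2,2,130,0],[0.7,2,2,139,0],[0.7,2,2,139,0],[0.2,2,2,139,0],[0.2,2,2,139,0],[0.2,2,2,139,0],[0.2,2,2,139,0]],
  ],
  newtons=25,
)

```text
clock: 3.65
eef_pos: [609.4, -172.4, 61.2]
eef_rot: [3.141, -0.001, 0.188]
wrist_force: [-0.3, -0.4, -0.8]
finger_gap: 37.1
```

Emit:
send_rows(
  series=[
    [[0.1,0,0,0,0],[0.1,0,0,0,0],[0.1,0,0,0,0]],
  ],
)

```text
clock: 3.95
eef_pos: [609.1, -171.9, 60.7]
eef_rot: [-3.141, 0.0, 0.188]
wrist_force: [-2.0, 5.4, 4.9]
finger_gap: 25.4
```

```bash
python3 -c "
from h import *
to(J(61,0),59,YAW);print(manip.read_state()['finger_gap'])"
```

```text
d [-17.3   0.9   1.7] roll 0.2 at [ 609.1 -171.9   60.7] [-3.141  0.     0.188] j [-0.33  0.64  1.41  0.    1.1   1.05] F [-2.   5.4  4.9] 3.95
25.429943435881206
```

Emit:
send_rows(
  series=[
    [[0.1,-2,0,0,0],[0.1,-4,0,0,0],[0.1,-6,0,0,0],[0.1,-8,0,0,0],[0.1,-10,0,0,0],[0.1,-12,0,0,0],[0.1,-13,0,0,0],[0.1,-13,0,0,0]],
  ],
)

```text
clock: 4.75
eef_pos: [596.5, -174.3, 60.7]
eef_rot: [-3.141, -0.0, 0.188]
wrist_force: [-0.4, 5.1, 3.3]
finger_gap: 25.5
```

Emit:
send_rows(
  series=[
    [[0.1,-1,0,0,0],[0.1,-1,0,0,0],[0.1,-1,0,0,0]],
  ],
)

```text
clock: 5.05
eef_pos: [595.6, -174.5, 60.7]
eef_rot: [-3.141, -0.0, 0.188]
wrist_force: [0.5, 5.5, 3.2]
finger_gap: 25.9
```

Emit:
send_rows(
  series=[
    [[0.1,-1,0,0,0],[0.1,-1,0,0,0],[0.1,-1,0,0,0]],
  ],
)

```text
clock: 5.35
eef_pos: [594.6, -174.7, 60.7]
eef_rot: [-3.141, -0.0, 0.188]
wrist_force: [-0.9, 5.1, 2.9]
finger_gap: 25.5
```

Emit:
send_rows(
  series=[
    [[0.1,-1,0,0,0],[0.1,-1,0,0,0],[0.1,-1,0,0,0]],
  ],
)

```text
clock: 5.65
eef_pos: [593.6, -174.9, 60.7]
eef_rot: [-3.141, -0.001, 0.188]
wrist_force: [0.8, 5.3, 2.3]
finger_gap: 25.7
```

Emit:
send_rows(
  series=[
    [[0.1,-1,0,0,0],[0.1,-1,0,0,0],[0.1,-1,0,0,0]],
  ],
)

```text
clock: 5.95
eef_pos: [592.7, -175.1, 60.7]
eef_rot: [-3.141, -0.001, 0.188]
wrist_force: [0.5, 5.4, 3.2]
finger_gap: 25.8
```

Emit:
send_rows(
  series=[
    [[0.1,-1,0,0,0],[0.1,-1,0,0,0],[0.1,-1,0,0,0]],
  ],
)

```text
clock: 6.25
eef_pos: [591.6, -175.2, 60.6]
eef_rot: [-3.141, -0.0, 0.188]
wrist_force: [0.1, 4.9, 3.0]
finger_gap: 25.4
```

```bash
python3 - <<'E'
from h import *
to(J(60,0),60,YAW)
c=shot("wrist");save(c,"w2.png")
P=np.array([[*J(45+k,0),84] for k in(14,17,20)]);print(proj(c,P),proj(c,[[*J(0,0),46]]))
c=shot("side");a=cv2.resize(c["img"][225:345,310:470,::-1],None,fx=4,fy=4,interpolation=cv2.INTER_CUBIC)
w=cv2.imread("pics/w2.png")[150:420,180:460];w=cv2.resize(w,None,fx=480/270,fy=480/270)
cv2.imwrite("pics/c2.png",cv2.resize(np.hstack([a,w]),None,fx=.69,fy=.69))
E
```

```text
d [-0.5  0.9  0.6] roll 0.2 at [ 591.6 -175.2   60.6] [-3.141 -0.     0.188] j [-0.35  0.6   1.46  0.    1.08  1.03] F [0.1 4.9 3. ] 6.25
[[318.45712286 325.50546576]
 [318.48798903 318.63710845]
 [318.51914688 311.70742418]] [[317.94965082 394.48569651]]
```

View pics/c2.png

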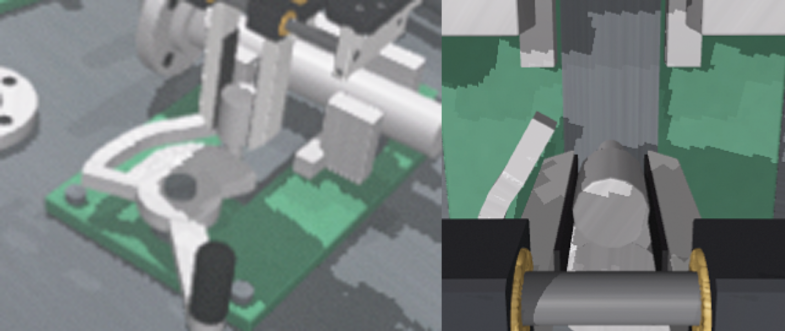

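The stud head's top is at about (319,324) in the wrist picture. That puts the carriage near 15 mm, inside the mouth. I'll edge in to feel the floor, then release.

Emit:
send_rows(
  series=[
    [[0.1,-1,0,0,0],[0.1,-1,0,0,0],[0.1,-1,0,0,0]],
  ],
)

```text
clock: 6.65
eef_pos: [591.4, -175.3, 60.7]
eef_rot: [-3.142, -0.002, 0.188]
wrist_force: [5.1, 5.6, -0.9]
finger_gap: 25.4
```

Emit:
send_rows(
  series=[
    [[0.1,-1,0,0,0],[0.1,-1,0,0,0],[0.1,-1,0,0,0]],
  ],
)

```text
clock: 6.95
eef_pos: [591.2, -175.3, 60.7]
eef_rot: [3.141, -0.004, 0.188]
wrist_force: [14.1, 7.4, -3.7]
finger_gap: 25.8
```

Emit:
send_rows(
  series=[
    [[0.1,2,0,0,0],[0.1,2,0,0,0],[0.6,2,0,0,0],[0.6,2,0,0,0],[0.6,2,0,0,0],[0.6,2,0,-25,0],[0.6,2,0,-65,0],[0.6,2,0,-90,0],[0.6,2,0,-90,0]],
  ],
)

```text
clock: 7.85
eef_pos: [592.8, -176.4, 154.4]
eef_rot: [3.138, -0.005, 0.188]
wrist_force: [0.3, 0.7, 0.5]
finger_gap: 56.1
```

```bash
python3 - <<'E'
from h import *
c=shot("wrist");save(c,"w3.png")
P=np.array([[*J(45+k,0),84] for k in(14,17,20)]);print(proj(c,P),proj(c,[[*J(0,0),46]]))
r=4.118;to(PIV+100*np.array([np.cos(r),np.sin(r)]),150,r-np.pi)
E
```

```text
[[315.70135311 258.56835619]
 [315.71103133 253.99668716]
 [315.72075383 249.3984207 ]] [[315.64818688 318.34149658]]
d [-131.2   70.7    1.7] roll -45.2 at [ 592.  -176.1  151.9] [ 3.14e+00 -2.00e-03  1.88e-01] j [-0.35  0.5   1.39 -0.    1.25  1.03] F [ 0.4  0.4 -0.4] 7.9
```

View pics/w3.png

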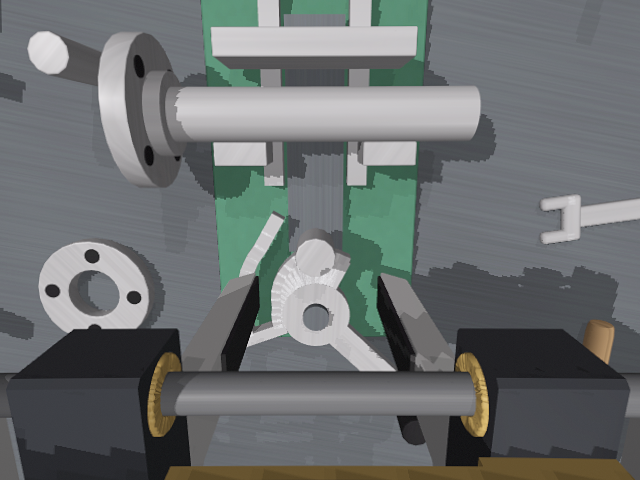

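The stud head is at (315,257), about 14–15 mm, so it stayed in the mouth. On to the knob.

Emit:
send_rows(
  series=[
    [[0.6,-25,14,0,-8],[0.6,-50,28,0,-16],[0.6,-75,42,0,-24],[0.6,-100,56,0,-32],[0.6,-131,71,0,-40],[0.6,-131,71,0,-45],[0.6,-131,71,0,-45],[0.6,-131,71,0,-45]],
  ],
)

```text
clock: 8.7
eef_pos: [476.0, -269.7, 149.6]
eef_rot: [-3.14, 0.0, 0.971]
wrist_force: [-0.0, 0.3, -0.8]
finger_gap: 56.1
```

```bash
python3 - <<'E'
from h import *
r=4.118;q=PIV+100*np.array([np.cos(r),np.sin(r)]);to(q,59,r-np.pi)
c=shot("top")
for d in manip.silhouettes("pipe_knob",c)[:2]: print(d["conf"],d["rect"])
E
```

```text
d [-0.1  0.6 90.6] roll -0.3 at [ 476.  -269.7  149.6] [-3.14   0.     0.971] j [-0.58  0.35  1.6  -0.    1.18  0.02] F [-0.   0.3 -0.8] 8.7
0.65 [363.2, 199.9, 105.1, 79.8]
```

Emit:
send_rows(
  series=[
    [[0.6,0,0,30,0],[0.6,0,0,60,0],[0.6,0,0,84,0],[0.6,0,0,89,0],[0.6,0,0,89,0],[0.15,0,0,89,0],[0.15,0,0,89,0],[0.15,0,0,89,0],[0.15,0,0,89,0],[0.15,0,0,89,0]],
  ],
  newtons=25,
)

```text
clock: 9.8
eef_pos: [476.2, -270.1, 61.8]
eef_rot: [3.141, 0.0, 0.973]
wrist_force: [-0.3, 0.6, 2.7]
finger_gap: 21.4
```

```bash
python3 - <<'E'
from h import *
s=manip.read_state();print(s["finger_gap"],s["wrist_force"],s["eef_pos"],s["eef_rot"])
T=tool(s);p=s["eef_pos"][:2]
# arc rows: radius from tool to pivot, clockwise (world angle decreasing), in tool axes
e=p-PIV;print(np.hypot(*e),np.arctan2(e[1],e[0])%(2*np.pi), "cam",3.99+YAW-np.arctan2(e[1],e[0])%(2*np.pi))
u=100*np.array([np.cos(4.118),np.sin(4.118)])
for a in range(0,101,5):
    t=-np.radians(a);w=np.array([[np.cos(t),-np.sin(t)],[np.sin(t),np.cos(t)]])@e-e
    print(a,(T[:2,:2].T@w).round(1))
E
```

```text
21.395789303447557 [-0.28563635  0.58665262  2.73633332] [ 476.17365839 -270.09367789   61.80079253] [3.14095901e+00 4.71262444e-05 9.73463456e-01]
100.10758241275224 4.1172060431716755 cam 0.05779395682832433
0 [0. 0.]
5 [ 0.4 -8.7]
10 [  1.5 -17.4]
15 [  3.4 -25.9]
20 [  6.  -34.3]
25 [  9.3 -42.3]
30 [ 13.3 -50.1]
35 [ 18.  -57.5]
40 [ 23.3 -64.4]
45 [ 29.2 -70.8]
50 [ 35.6 -76.8]
55 [ 42.5 -82.1]
60 [ 49.9 -86.8]
65 [ 57.6 -90.9]
70 [ 65.7 -94.2]
75 [ 74.  -96.9]
80 [ 82.5 -98.8]
85 [ 91.2 -99.9]
90 [  99.9 -100.3]
95 [ 108.6 -100. ]
100 [117.3 -98.8]
```

Emit:
send_rows(
  series=[
    [[0.15,0.1,-4.4,0,2.5],[0.15,0.4,-8.7,0,5],[0.15,0.9,-13,0,7.5],[0.15,1.5,-17.4,0,10],[0.15,2.4,-21.7,0,12.5],[0.15,3.4,-25.9,0,15],[0.15,4.6,-30.1,0,17.5],[0.15,6,-34.3,0,20]],
  ],
)

```text
clock: 10.6
eef_pos: [451.1, -245.9, 61.8]
eef_rot: [3.141, -0.0, 0.623]
wrist_force: [0.3, -0.8, 1.5]
finger_gap: 21.4
```

Emit:
send_rows(
  series=[
    [[0.15,0.1,-4.4,0,2.5],[0.15,0.4,-8.7,0,5],[0.15,0.9,-13,0,7.5],[0.15,1.5,-17.4,0,10],[0.15,2.4,-21.7,0,12.5],[0.15,3.4,-25.9,0,15],[0.15,4.6,-30.1,0,17.5],[0.15,6,-34.3,0,20]],
  ],
)

```text
clock: 11.4
eef_pos: [435.8, -214.6, 61.8]
eef_rot: [3.141, -0.0, 0.274]
wrist_force: [-0.8, -3.0, 1.7]
finger_gap: 21.5
```

```bash
cat > ang.py <<'E'
from h import *
s=manip.read_state();e=s["eef_pos"][:2]-PIV;a=np.arctan2(e[1],e[0])%(2*np.pi)
print("r",np.hypot(*e),"cam",3.99+YAW-a,"yaw err deg",np.degrees(a-np.pi-s["eef_rot"][2]),"F",s["wrist_force"],s["finger_gap"],s["joints"].round(2))
E
python3 ang.py; python3 - <<'E'
from h import *
c=shot("top");a=cv2.resize(c["img"][90:290,310:480,::-1],None,fx=3,fy=3,interpolation=cv2.INTER_CUBIC);cv2.imwrite("pics/t4.png",a)
E
```

```text
r 100.28366218197061 cam 0.756254332876098 yaw err deg 0.2010521701090026 F [-0.8355496  -2.97306835  1.71032584] 21.459429410020736 [-0.53  0.35  1.85 -0.    0.94  0.76]
```

View pics/t4.png

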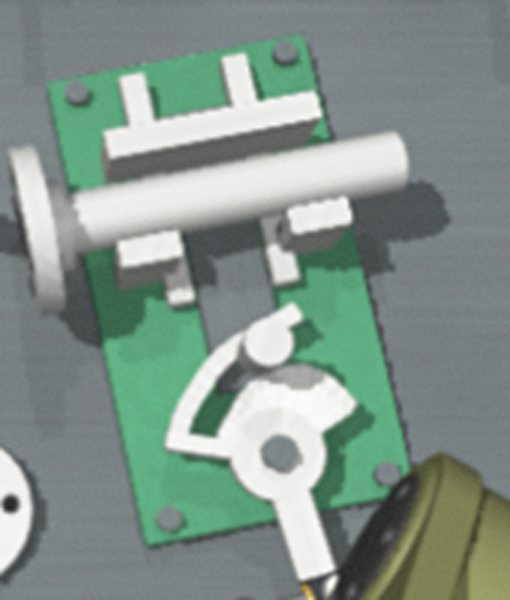

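The slot has caught the stud: its head at (270,342) in the crop sits inside the cam arm. I'll keep turning.

Emit:
send_rows(
  series=[
    [[0.15,0.1,-4.4,0,2.5],[0.15,0.4,-8.7,0,5],[0.15,0.9,-13,0,7.5],[0.15,1.5,-17.4,0,10],[0.15,2.4,-21.7,0,12.5],[0.15,3.4,-25.9,0,15],[0.15,4.6,-30.1,0,17.5],[0.15,6,-34.3,0,20]],
  ],
)

```text
clock: 12.25
eef_pos: [432.1, -179.9, 61.7]
eef_rot: [3.141, 0.0, -0.074]
wrist_force: [-3.4, -1.8, 5.1]
finger_gap: 21.4
```

Emit:
send_rows(
  series=[
    [[0.15,0.1,-4.4,0,2.5],[0.15,0.4,-8.7,0,5],[0.15,0.9,-13,0,7.5],[0.15,1.5,-17.4,0,10],[0.15,2.4,-21.7,0,12.5],[0.15,3.4,-25.9,0,15],[0.15,4.6,-30.1,0,17.5],[0.15,6,-34.3,0,20]],
  ],
)

```text
clock: 13.05
eef_pos: [440.5, -145.8, 61.7]
eef_rot: [3.141, 0.001, -0.424]
wrist_force: [-5.1, 0.1, 6.9]
finger_gap: 21.5
```

```bash
python3 ang.py
```

```text
r 100.66842388595438 cam 1.4567766262915924 yaw err deg 0.008300026064729574 F [-5.08601218  0.12906351  6.86170794] 21.483365273079094 [-0.4   0.31  1.9  -0.    0.93  1.6 ]
```

Emit:
send_rows(
  series=[
    [[0.15,0.3,-4.4,0,2.5],[0.15,0.8,-8.7,0,5],[0.15,1.4,-13,0,7.5],[0.15,2.1,-17.4,0,10],[0.15,2.9,-21.7,0,12.5],[0.15,2.9,-21.7,0,12.5]],
  ],
)

```text
clock: 13.65
eef_pos: [451.9, -126.5, 61.7]
eef_rot: [3.142, 0.002, -0.641]
wrist_force: [-7.6, 7.8, 10.7]
finger_gap: 21.4
```

Emit:
send_rows(
  series=[
    [[0.15,0,-1.7,0,1],[0.15,0,-1.7,0,1],[0.15,0,-1.7,0,1]],
  ],
)

```text
clock: 13.95
eef_pos: [452.7, -125.4, 61.7]
eef_rot: [3.142, 0.002, -0.657]
wrist_force: [-8.5, 4.9, 10.5]
finger_gap: 21.1
```

Emit:
send_rows(
  series=[
    [[0.15,0,-1.5,0,0.5],[0.15,0,-1.5,0,0.5],[0.15,0,-1.5,0,0.5]],
  ],
)

```text
clock: 14.25
eef_pos: [453.0, -125.0, 61.7]
eef_rot: [3.14, 0.003, -0.666]
wrist_force: [-14.1, -2.0, 13.0]
finger_gap: 21.8
```

```bash
python3 ang.py
```

```text
r 100.77970596550325 cam 1.699160029758633 yaw err deg 0.013811696992342928 F [-14.0767528   -1.96146127  13.03634943] 21.78457004062112 [-0.35  0.32  1.89 -0.    0.94  1.89]
```

Emit:
send_rows(
  series=[
    [[0.15,0,-1.5,0,0.3],[0.15,0,-1.5,0,0.3],[0.15,0,-1.5,0,0.3]],
  ],
)

```text
clock: 14.55
eef_pos: [453.2, -124.8, 61.6]
eef_rot: [3.137, 0.003, -0.671]
wrist_force: [-21.7, -12.5, 14.7]
finger_gap: 21.4
```

```bash
python3 ang.py
```

```text
r 100.73167837817522 cam 1.7009163296154295 yaw err deg 0.2134270335061521 F [-21.74864095 -12.54822856  14.66924945] 21.373526303769847 [-0.35  0.32  1.89 -0.    0.94  1.9 ]
```

The lever is at the stop: tangential force rose to about 23 N with almost no motion. I'll relax, open, lift and back away.

Emit:
send_rows(
  series=[
    [[0.15,0,1.5,0,0],[0.15,0,2.5,0,0],[0.5,0,2.5,0,0],[0.5,0,2.5,0,0],[0.5,0,2.5,0,0],[0.5,0,2.5,-10,0],[0.5,0,2.5,-45,0],[0.5,0,2.5,-85,0],[0.5,0,2.5,-125,0],[0.5,0,2.5,-140,0]],
  ],
)

```text
clock: 15.55
eef_pos: [454.6, -125.9, 206.0]
eef_rot: [-3.14, -0.005, -0.672]
wrist_force: [-0.1, 0.1, -0.2]
finger_gap: 46.7
```

```bash
python3 - <<'E'
from h import *
to(PIV+[-170,100],210,-.67)
E
```

```text
d [-96.3  27.2  -4.6] roll -0.1 at [ 454.6 -125.9  206. ] [-3.14  -0.005 -0.672] j [-0.35  0.13  1.75 -0.    1.26  1.9 ] F [-0.1  0.1 -0.2] 15.55
```

Emit:
send_rows(
  series=[
    [[0.5,-35,10,-5,0],[0.5,-70,20,-5,0],[0.5,-96,27,-5,0],[0.5,-96,27,-5,0],[0.5,-96,27,-5,0]],
  ],
)

```text
clock: 16.05
eef_pos: [362.1, -87.1, 207.4]
eef_rot: [-3.141, -0.002, -0.672]
wrist_force: [-0.1, -0.0, 0.7]
finger_gap: 47.3
```

```bash
python3 - <<'E'
from h import *
c=shot("top");s=shot("side")
x,y=[cv2.resize(i,(400,480),interpolation=cv2.INTER_CUBIC) for i in (c["img"][95:295,310:477],s["img"][200:370,310:452])]
cv2.imwrite("pics/f.png",np.hstack([x,y])[:,:,::-1])
k=PIV+100*np.array([np.cos(2.475),np.sin(2.475)])
for n,cc,o,w,h in(("top",c,(310,95),167,200),("side",s,(310,200),142,170)):
    q=proj(cc,[[*J(45,0),84],[*J(59,0),84],[*k,85]]);print(n,((q-o)*[400/w,480/h]).round())
E
```

```text
top [[219. 276.]
 [215. 256.]
 [143. 465.]]
side [[234. 177.]
 [247. 167.]
 [ 18. 205.]]
```

View pics/f.png

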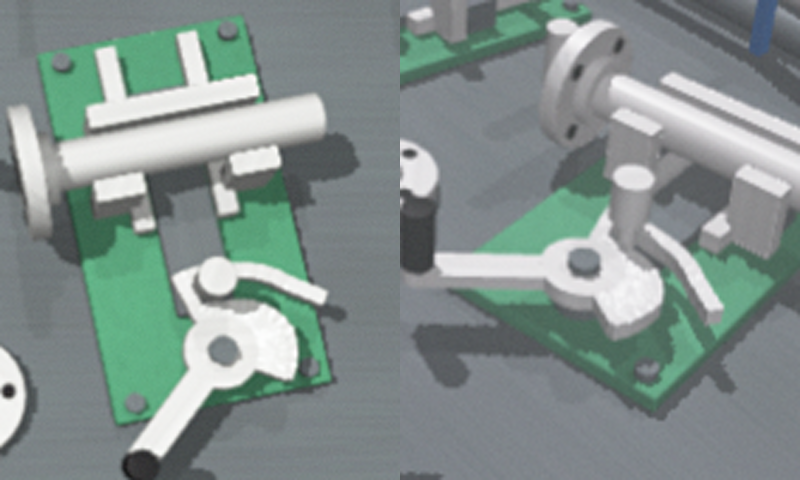

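The stud shows at (217,276) against (219,276) predicted for tight, and the knob at (141,465) against (143,465) predicted for the end stop. The jaws are closed on the pipe and the gripper is clear, so I'm handing in.

```bash
python3 -c "
from cell import manip
print(manip.sign_off())"
```

```text
the job is handed in; nothing more can be done
None
```

The jig with the pipe is now clamped. I pulled its carriage in by the stud until it met the floor of the cam's mouth, then released it. I then gripped the lever knob and turned it clockwise to the end stop, let go and backed away.

- **Lever:** the cam angle measured about 1.70 rad. Force at the knob rose to about 23 N with almost no further movement.
- **Carriage:** in the last pictures the stud sat within about 2 enlarged pixels (under 2 mm) of where it should be when tight. The jaws looked closed on the pipe.
- **Robot:** the gripper was clear with about zero wrist force, and the job took about 16 s. The highest force I read was about 30 N at the wrist.
- **Empty jig:** I never went near it, but I did not measure it again at the end.

No check failed. The two fixed cameras disagreed by 2–3 mm on the stud at first. A wrist-camera view and feeling the mouth's floor settled its position.

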